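Lay the lid stay in its cradle and hold the kit-box lid at its balance point

ROBOT

A 6-joint arm with a two-finger parallel gripper is mounted at the origin on the work surface. World frame = base frame: x ahead of the robot, y to its left, z up, the work surface at z = 0. Lengths are in m, angles in rad, forces in N, time in s.
With the tool pointing down it reaches from about 0.375 to 0.9 m from the base axis. Payload 3.1 kg.
Tool frame: the origin (TCP) lies on the front face of the gripper's body, between the roots of the fingers; the fingertips stand 70 mm ahead of it and the grasp point (between the pads) lies 51 mm ahead of it; z points along the fingers, y is the line along which they close (so a half turn about z gives the same grasp; the last joint's range is limited). The gripper opens to 87 mm and grips with 3 to 60 N. Pads are 19 mm wide; open, the fingers measure 117 mm over their backs; the gripper's body (75 mm by 190 mm) begins 51 mm behind the grasp point.
Start: joints at [-1.45, 0.527, 1.433, -0, 1.181, -0.178], TCP at [0.184, -0.597, 0.292] pointing down, gripper open.
Joint ranges: [-3.08, 3.08], [-0.75, 2.2], [0.22, 2.44], [-1.43, 4.57], [0, 2.65], [-2.85, 2.85]. Speed limits (rad/s): [2.79, 2.79, 3.14, 3.14, 3.14, 3.14].

INTERFACE

Orientations are given as a unit quaternion [x, y, z, w].
In Python, from rig import robot, cams, ticket gives the robot as it stands. The module is installed in compiled form; this text tells all that it offers.
- The arm moves only by the shell command python3 -m crank 'ROWS' [FORCE]. ROWS is JSON, a list of rows, each a list of 7 numbers: the shift along the tool's x, y, z in cm, then the turn, a rotation vector about the tool's x, y, z in rad, then the closure, from 0 (fully open) to 1 (shut). A call has 1 to 5 rows; each row shifts and turns the commanded pose from where the row before left it, along the tool's axes as they then stand; what a row does not reach is not made up. A row lasts 1/8 s, in which the tool goes at most 62.5 mm and 10.7 degrees, less where a joint would pass 70% of its speed; a pose out of reach is approached as far as the arm can. A call is refused whole if a number of a shift passes 6.25 or a number of a turn 0.188, either way. A call with a gripper value outside its range is refused whole. The fingers move at their own pace and stop on an object; FORCE is the grip in N (left out, the last holds). Time passes only in rows, so rows that do not move let the fingers close. It gives the time, the measured TCP pose, the force, the opening and the grip force at its end, in the units of the state.
- robot.get_obs(): the state, without advancing time (a new reading comes with each control period).
- cams.camera(name): name is "scene" or "top" or "wrist"; returns the picture (480x640x3 uint8, red, green, blue); there is no depth.
- cams.camera_info(name): a dict with "intrinsics" (3x3 intrinsics, pixels), "pose" (4x4, takes a point from camera to world coordinates). Camera axes: x right, y down, z forward; pixel columns grow to the right and rows downward; lengths in m; the calibration is good to about 2 mm. A picture is of the moment at which its call begins: read the wrist's pose just before it. camera_info takes no time and is no camera call; for the wrist camera it gives the pose at the moment of the call.
- ticket.hand_in(): hands the job in; it is judged then, once.
The state is a dict: "time": time; "q": joint angles; "joint_velocities": joint speeds; "joint_torque": joint torques, N m; "position": TCP position; "tool_rot": TCP orientation; "ft_force": force on the tool from outside, world axes, zero at the start; "moment": the same for the moment, N m; "grip_width": finger opening in m; "grip_force": force on a finger pad.
Only numpy, scipy, OpenCV 4.12 (cv2) and the standard library are available. Lean on these libraries where they do the work, as an engineer would, in place of code of your own. Each camera call takes 0.05 s, during which the arm holds its last target. There are 200 camera calls.

TASK

I want to fit the stay to the lid of the grey paint kit box. Pick the stay - the steel link with a round eye at each end - out of the crate of fittings, lay it flat in the two-notch cradle beside the box and let go of it; then take the lid by its rail, swing it up to its balance point, where it would fall neither shut nor backwards, and finish while still gripping the rail and holding the lid still there, without ever letting it go right over backwards. Do not shift the bottles, the jar or the sanding block on the bench.

Things in the scene. Friction and masses are not known exactly. Their poses are not given: they have to be found in the camera images.
- stay_center (a point): Centre of the lid stay (half-way up): loose flat steel link, bar 14 wide, 8 thick, round eye 22 across at each end (eye centres 62 either side of the middle), 146 long, about 110 g. x axis along the bar, z up. It starts flat on the crate floor in any of four rows 55 apart, beside a plain flat bar 130 x 22 x 6, a square-headed bolt and a wooden-handled scraper.
- crate: Fixed open wooden crate, outside 200 (its x) x 260 (its y) x 45 high, walls and floor 5 thick; origin at the centre of its underside. The rows of fittings lie along its x. The crate and the kit box swap left and right sides of the bench from run to run.
- cradle (a point): Where the stay's centre lies when seated: 59 above the bench, to the right (-y) of the kit box. x axis (the box's x) is the way the stay lies, y to the left towards the box, z up. The box and lid's side wall is 65 away in +y, 95 high with the lid shut.
- kit: The fixed sheet-steel kit box with its cradle, z up. The cradle's two dark steel posts stand 38 either side of point cradle along x (each 12 thick, 46 wide) with upward-open notches 22 wide, 12 deep, floors 55 above the bench. The bar lies across both notches, an eye beyond each post (7 play each way). 64 is free between the posts for fingers, down to 6 above the bench.
- hinge (a point): Middle of the lid's hinge line, at the back top edge of the fixed sheet-steel kit box (box 160 deep along x, 180 wide along y, 60 high), 60 above the bench. y axis is the hinge line, x points from the box's front (handle side) to its back, z up.
- lid (a joint): Lid opening in rad: 0 shut (its start), growing as the front swings up and back; stop at 2.3. Nearly frictionless hinge: the lid (160 x 180, 35 deep, 0.37 to 0.65 kg) falls shut below and backwards above its balance point, which is at 1.31 rad, with the lid still leaning to its front (its top panel 15 degrees short of upright).
- lid_cg (a point): Centre of gravity of the lid, moving with it; with the lid shut 94 in front of the hinge line (-x of point hinge) and 25 above it. The lid balances when this point is straight above the hinge line.
- lid_rail (a point): Middle of the lid's round grip rail: steel bar 12 diameter, 124 long, parallel to the hinge, 50 in front of the lid's front face (44 free between). Shut, it lies 210 in front of the hinge line and 15 above it (75 above the bench); it moves on a circle of radius 210.5 about the hinge. Being round it can turn between fingers that keep pointing down.
- dark_bottle: Bystander: black bottle, 68 diameter, 190 high, origin at its base; leave alone.
- red_bottle: Bystander: red bottle, 68 diameter, 190 high, origin at its base; leave alone.
- paint_jar: Bystander: small blue jar, 48 diameter, 70 high, origin at its base, on the right; leave alone.
- sanding_block: Bystander: cork sanding block 90 x 60 x 40, origin at its underside; leave alone.

How it is judged:
By the outcome, as a careful person would: the job done as asked, in the order asked, and still so for the second after the job is handed in, while the arm keeps its last pose, push and grip.
It also fails if it takes over 69 s, if anything falls off the work surface, if the arm or the gripper's body presses on something with over 40 N, if the wrist force passes 120 N, or if a joint passes its speed limit or range.

## Working session

There is one attempt and no reset: what is moved stays moved. The work goes in short steps, Python scripts to look and compute and a shell command to move; the robot and the scene stay as the last step left them, time stands still between calls to the robot, and variables do not carry over. Pictures are saved under pics/ and viewed, at most 10 in all, crops included, and the job is handed in when it is done.

```bash
mkdir -p pics; python3 - <<'E'
from rig import robot,cams
import cv2,numpy as np
np.set_printoptions(precision=4,suppress=True)
o=robot.get_obs();print(o['time'],o['position'],o['tool_rot'])
for n in ("scene","top"):
    im=cams.camera(n);cv2.imwrite(f'pics/{n}0.png',im[:,:,::-1])
    i=cams.camera_info(n);print(n,i['intrinsics'],i['pose'])
E
```

```text
0.0 [ 0.1839 -0.5967  0.2913] [ 0.9889  0.1488  0.     -0.0011]
scene [[454.1672   0.     321.7473]
 [  0.     454.1672 243.4033]
 [  0.       0.       1.    ]] [[ 0.7825  0.4476 -0.4329  0.9884]
 [ 0.6224 -0.5841  0.5211 -0.5353]
 [-0.0196 -0.6771 -0.7356  0.8613]
 [ 0.      0.      0.      1.    ]]
top [[504.2676   0.     315.1828]
 [  0.     504.2676 237.7444]
 [  0.       0.       1.    ]] [[-0.0269 -0.9969  0.0745  0.4262]
 [-0.9995  0.0279  0.0119 -0.0064]
 [-0.014  -0.0741 -0.9972  1.4777]
 [ 0.      0.      0.      1.    ]]
```

View pics/top0.png

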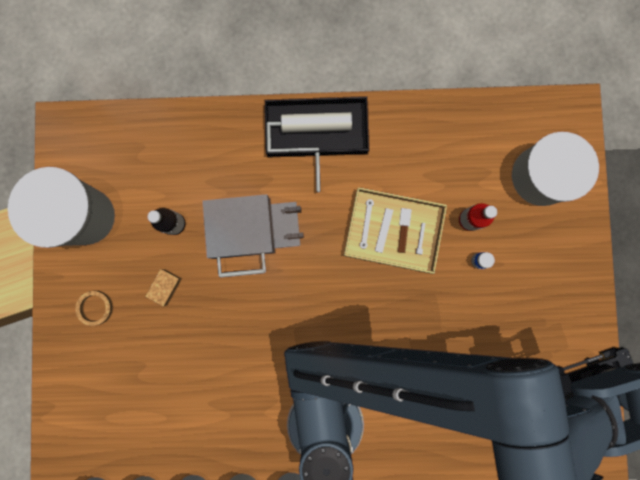

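View pics/scene0.png

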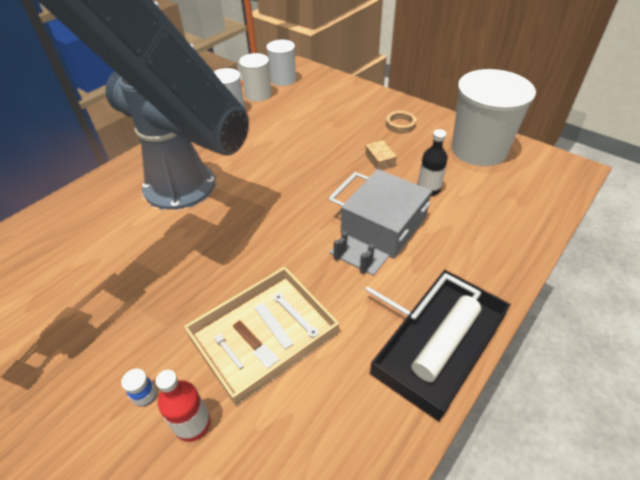

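The top picture shows the stay as the leftmost row of the crate, with eyes near (369,203) and (364,246). The kit is at about (238,227), its posts near (290,209) and (290,236), and the rail near (242,271). I'll enlarge that area.

```bash
python3 - <<'E'
import cv2
a=cv2.imread('pics/top0.png')[185:285,195:395]
cv2.imwrite('pics/topc.png',cv2.resize(a,None,fx=4,fy=4,interpolation=cv2.INTER_CUBIC))
E
```

```text
(no output)
```

View pics/topc.png

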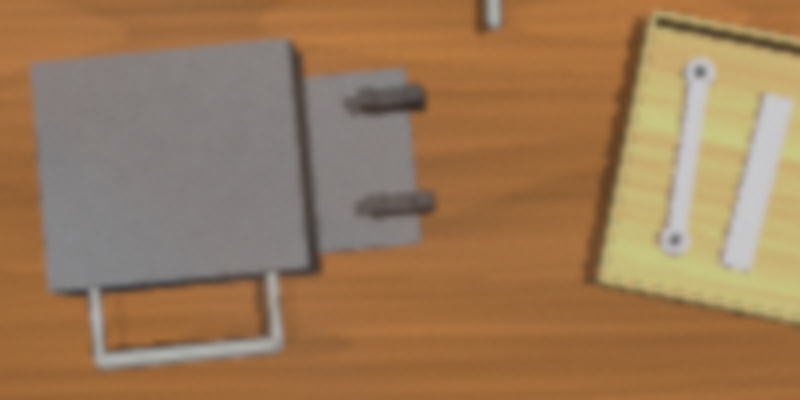

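The crop shows the stay's eyes at (699,71) and (674,240), lid top corners at (33,63), (290,41), (310,270) and (50,291), rail ends at (97,357) and (281,347), and posts near (390,100) and (397,204).

```bash
cat > h.py <<'E'
import numpy as np
from rig import robot,cams
from scipy.spatial.transform import Rotation as R
np.set_printoptions(precision=4,suppress=True)
def world(uv,z,info):
    K,T=info['intrinsics'],info['pose']
    d=T[:3,:3]@np.linalg.solve(K,[uv[0],uv[1],1.]);s=(z-T[2,3])/d[2]
    return T[:3,3]+s*d
def proj(p,info):
    K,T=info['intrinsics'],info['pose']
    c=K@(T[:3,:3].T@(np.asarray(p)-T[:3,3]));return c[:2]/c[2]
def rel(p,yaw=None,quiet=0):
    """tool-frame shift in cm to bring TCP to p, and z turn so tool y is along yaw"""
    o=robot.get_obs();Rt=R.from_quat(o['tool_rot']).as_matrix()
    print('t',o['time'],'pos',o['position'],'y-dir yaw',np.arctan2(Rt[1,1],Rt[0,1]),'tilt',Rt[:,2])
    print('shift cm',100*Rt.T@(np.asarray(p)-o['position']))
    if yaw is not None:
        d=np.arctan2(Rt[1,1],Rt[0,1])-yaw
        d=(d+np.pi/2)%np.pi-np.pi/2;print('turn z',d,'q',o['q'])
E
python3 - <<'E'
from h import *
from scipy.optimize import least_squares
I=cams.camera_info('top')
px=lambda u:(195+u[0]/4-.375,185+u[1]/4-.375)
e=[world(px(u),.009,I) for u in((699,71),(674,240))]
c=(e[0]+e[1])/2;d=e[0]-e[1];print('stay',e,c,np.linalg.norm(d),'yaw',np.arctan2(d[1],d[0]))
P=[(0,.09,.095),(0,-.09,.095),(-.16,-.09,.095),(-.16,.09,.095),(-.21,.062,.079),(-.21,-.062,.079)]
U=[px(u) for u in((33,63),(290,41),(310,270),(50,291),(97,357),(281,347))]
def pt(v,p):
    a=v[2];return [v[0]+np.cos(a)*p[0]-np.sin(a)*p[1],v[1]+np.sin(a)*p[0]+np.cos(a)*p[1],p[2]]
f=lambda v:np.ravel([proj(pt(v,p),I)-u for p,u in zip(P,U)])
s=least_squares(f,[.65,.15,0]);print('hinge',s.x,s.fun)
v=s.x
for u in((390,100),(397,204)):
    w=world(px(u),.06,I);a=v[2];D=w[:2]-v[:2];print('post kit frame',np.cos(a)*D[0]+np.sin(a)*D[1],-np.sin(a)*D[0]+np.cos(a)*D[1])
E
```

```text
stay [array([ 0.6354, -0.1504,  0.009 ]), array([ 0.5119, -0.1279,  0.009 ])] [ 0.5737 -0.1392  0.009 ] 0.1255356130422396 yaw -0.18026840509312247
hinge [0.6482 0.2286 0.0574] [ 0.0981 -0.3211  0.4569 -0.3796 -0.0525 -0.1368 -0.2251  0.1627  0.6089
  0.9736 -0.8847 -0.3037]
post kit frame -0.043196488765562355 -0.15268862708748623
post kit frame -0.11725956193763033 -0.15164144015113595
```

```bash
python3 - <<'E'
from h import *
rel([.5737,-.1392,.24],1.3905)
E
```

```text
t 0.1 pos [ 0.1839 -0.5968  0.2914] y-dir yaw -1.2719985330754162 tilt [-0.0003  0.002  -1.    ]
shift cm [ 50.717  -32.2456   5.2166]
turn z 0.47909412051437705 q [-1.4505  0.5284  1.4338 -0.      1.1814 -0.1785]
```

```bash
python3 -m crank '[[5,-3.2,0,0,0,0,0.5],[5,-3.2,0,0,0,0,0.5],[5,-3.2,0,0,0,0,0.5],[5,-3.2,0,0,0,0,0.5],[5,-3.2,0,0,0,0,0.5]]' 20
python3 -m crank '[[5,-3.2,0,0,0,0,0.5],[5,-3.2,0,0,0,0,0.5],[5,-3.2,0,0,0,0,0.5],[0,0,2,0,0,0.16,0.5],[0,0,2,0,0,0.16,0.5]]'
python3 - <<'E'
from h import *
rel([.5737,-.1392,.24],1.3905)
E
```

```text
time: 0.72
position: [0.3767, -0.3691, 0.292]
tool_rot: [0.989, 0.149, -0.0, -0.0]
ft_force: [0.1, -0.3, -0.3]
grip_width: 0.0473
grip_force: 0.0
time: 1.35
position: [0.4915, -0.2336, 0.2517]
tool_rot: [1.0, -0.012, 0.0, 0.0]
ft_force: [0.5, 0.6, 0.1]
grip_width: 0.0439
grip_force: 0.0
t 1.35 pos [ 0.4915 -0.2336  0.2517] y-dir yaw -1.5946008586263718 tilt [ 0.0001 -0.0001 -1.    ]
shift cm [ 7.9908 -9.6294  1.1673]
turn z 0.15649179496342125 q [-0.649   0.4728  1.6785 -0.0001  0.9901  0.9457]
```

```bash
python3 -m crank '[[4,-4.8,0.6,0,0,0,0.54],[4,-4.8,0.6,0,0,0,0.54],[0,0,0,0,0,0.156,0.54],[0,0,0,0,0,0,0.54]]'
python3 - <<'E'
from h import *
import cv2
rel([.5737,-.1392,.24],1.3905)
I=cams.camera_info('wrist');im=cams.camera('wrist');cv2.imwrite('pics/w1.png',im[:,:,::-1])
print(I['pose'][:3,3],proj([.5737,-.1392,.009],I))
E
```

```text
time: 1.85
position: [0.5726, -0.1401, 0.2397]
tool_rot: [0.996, -0.087, -0.001, -0.0]
ft_force: [-0.8, -0.9, 0.8]
grip_width: 0.0402
grip_force: 0.0
t 1.85 pos [ 0.5726 -0.1401  0.2397] y-dir yaw -1.7445041141288218 tilt [-0.0013  0.0004 -1.    ]
shift cm [ 0.0935 -0.1041 -0.0338]
turn z 0.0065885394609712655 q [-0.4293  0.5446  1.5751 -0.0002  1.0232  1.3154]
[ 0.6516 -0.1551  0.3316] [313.8358 213.8279]
```

View pics/w1.png

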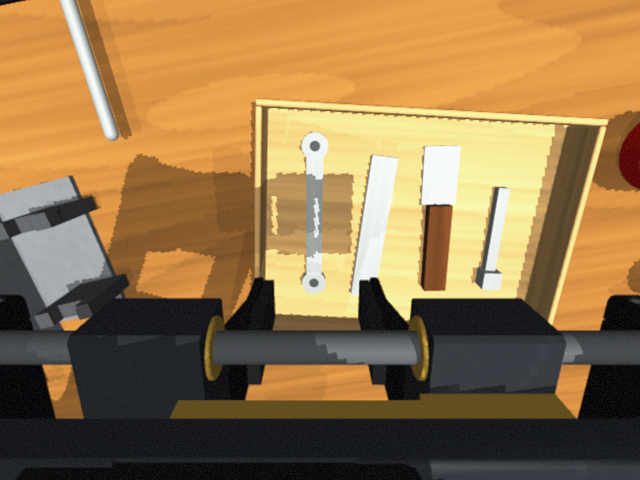

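The wrist view shows the stay's eyes at (314.5,146) and (314,283), the neighbouring bar well clear, and the cradle posts at the left.

```bash
python3 - <<'E'
from h import *
I=cams.camera_info('wrist')
e=[world(u,.013,I) for u in((314.5,146),(314,283))]
c=(e[0]+e[1])/2;d=e[0]-e[1];y=np.arctan2(d[1],d[0]);print(e,c,np.linalg.norm(d),y)
rel([c[0],c[1],.078],y+np.pi/2)
for u in((98,203),(0,225),(123,295),(38,325)): print(world(u,.067,I))
E
```

```text
[array([ 0.6314, -0.1508,  0.013 ]), array([ 0.5092, -0.1286,  0.013 ])] [ 0.5703 -0.1397  0.013 ] 0.12416135289451675 -0.17951020240136298
t 1.9 pos [ 0.5723 -0.1407  0.2399] y-dir yaw -1.7449495664186285 tilt [-0.0011  0.0003 -1.    ]
shift cm [-0.1961 -0.065  16.1863]
turn z 0.005356962777630869 q [-0.4305  0.5441  1.5754 -0.0002  1.0232  1.3145]
[0.6224 0.0095 0.067 ]
[0.6192 0.0862 0.067 ]
[0.5491 0.0155 0.067 ]
[0.5356 0.0912 0.067 ]
```

```bash
python3 -m crank '[[-0.2,-0.1,4.5,0,0,0.006,0.54],[0,0,4.5,0,0,0,0.54],[0,0,4,0,0,0,0.54],[0,0,2.6,0,0,0,0.54],[0,0,0.5,0,0,0,0.54]]'
python3 - <<'E'
from h import *
rel([.5703,-.1397,.0765],-.1795+np.pi/2)
E
```

```text
time: 2.52
position: [0.5693, -0.1402, 0.0776]
tool_rot: [0.996, -0.092, -0.002, -0.001]
ft_force: [0.1, 0.1, -0.2]
grip_width: 0.0402
grip_force: 0.0
t 2.525 pos [ 0.5693 -0.1402  0.0776] y-dir yaw -1.7540904258789007 tilt [-0.0037  0.0017 -1.    ]
shift cm [ 0.0938 -0.0646  0.1123]
turn z -0.0037940990840041877 q [-0.4319  0.7882  1.6678 -0.0001  0.6897  1.3223]
```

```bash
python3 -m crank '[[0.1,0,0.1,0,0,0,0.6],[0,0,0,0,0,0,1],[0,0,0,0,0,0,1],[0,0,0,0,0,0,1],[0,0,0,0,0,0,1]]' 40
python3 -m crank '[[0,0,-1,0,0,0,1],[0,0,-2,0,0,0,1],[0,0,-4,0,0,0,1],[0,0,-4,0,0,0,1],[0,0,-1,0,0,0,1]]'
python3 - <<'E'
from h import *
import cv2
a=.0574;k=lambda x,y:np.array([.6482+np.cos(a)*x-np.sin(a)*y,.2286+np.sin(a)*x+np.cos(a)*y])
c=k(-.08,-.155);print('cradle',c)
rel([*c,.2],a+np.pi/2)
I=cams.camera_info('wrist');im=cams.camera('wrist');cv2.imwrite('pics/w2.png',im[:,:,::-1])
E
```

```text
time: 3.15
position: [0.5722, -0.1398, 0.0791]
tool_rot: [0.996, -0.091, 0.001, 0.0]
ft_force: [-0.2, 1.1, 4.0]
grip_width: 0.0129
grip_force: 40.0
time: 3.78
position: [0.5729, -0.1404, 0.2011]
tool_rot: [0.996, -0.091, 0.003, 0.001]
ft_force: [0.2, 0.7, -1.4]
grip_width: 0.0125
grip_force: 40.0
cradle [0.5772 0.0693]
t 3.775 pos [ 0.5729 -0.1404  0.2011] y-dir yaw -1.7538502633809303 tilt [ 0.0049 -0.0024 -1.    ]
shift cm [ -3.3939 -20.6904   0.0664]
turn z -0.24045393658603365 q [-0.4295  0.596   1.6088 -0.0001  0.9315  1.3244]
```

View pics/w2.png

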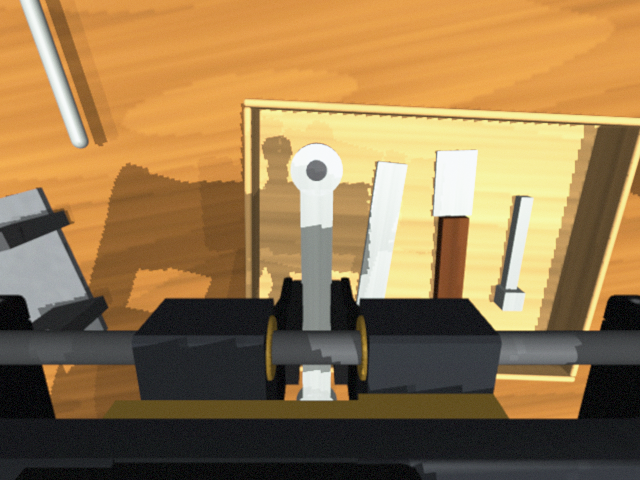

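The stay is held flat and straight, with its front eye at (316.5,170). The cradle posts show at the left edge.

```bash
python3 - <<'E'
from h import *
I=cams.camera_info('wrist');o=robot.get_obs();Rt=R.from_quat(o['tool_rot']).as_matrix()
T=I['pose'];d=T[:3,:3]@np.linalg.solve(I['intrinsics'],[316.5,170,1.])
c=Rt.T@(T[:3,3]-o['position']);d=Rt.T@d
for z in(.06,.064,.066,.068,.07,.072): print(z,(c+d*(z-c[2])/d[2])*1000)
E
```

```text
0.06 [61.2428  1.2257 60.    ]
0.064 [60.7425  1.2289 64.    ]
0.066 [60.4923  1.2306 66.    ]
0.068 [60.2422  1.2322 68.    ]
0.07 [59.992   1.2338 70.    ]
0.072 [59.7419  1.2354 72.    ]
```

```bash
python3 -m crank '[[0,-2,0,0,0,-0.12,1],[0,-3,0,0,0,-0.12,1],[0,0,0,0,0,0,1]]'
python3 - <<'E'
from h import *
a=.0574;k=lambda x,y:np.array([.6482+np.cos(a)*x-np.sin(a)*y,.2286+np.sin(a)*x+np.cos(a)*y])
rel([*k(-.14,-.225),.2],a+np.pi/2)
E
```

```text
time: 4.2
position: [0.5759, -0.0881, 0.1966]
tool_rot: [1.0, 0.03, -0.002, -0.001]
ft_force: [-0.6, -0.4, -2.0]
grip_width: 0.0126
grip_force: 40.0
t 4.2 pos [ 0.5759 -0.0881  0.1966] y-dir yaw -1.5117500609701269 tilt [-0.0042  0.0017 -1.    ]
shift cm [-4.9564 -8.7154 -0.3045]
turn z 0.0016462658247697881 q [-0.3436  0.5971  1.6247  0.0003  0.9244  1.168 ]
```

```bash
python3 -m crank '[[-2.5,-4.3,0,0,0,0,1],[-2.5,-4.3,0,0,0,0,1],[0,0,0,0,0,0,1],[0,0,0,0,0,0,1]]'
python3 - <<'E'
from h import *
import cv2
rel([.5772,.0693,.2],.0574+np.pi/2)
I=cams.camera_info('wrist');im=cams.camera('wrist');cv2.imwrite('pics/w3.png',im[:,:,::-1])
a=.0574;k=lambda x,y:np.array([.6482+np.cos(a)*x-np.sin(a)*y,.2286+np.sin(a)*x+np.cos(a)*y])
for x in(-.08-.044,-.08-.032,-.08+.032,-.08+.044): print([proj([*k(x,-.155+s*.023),.067],I) for s in(-1,1)])
E
```

```text
time: 4.7
position: [0.523, -0.0078, 0.1979]
tool_rot: [1.0, 0.028, 0.0, 0.0]
ft_force: [-0.3, -0.0, -0.2]
grip_width: 0.0129
grip_force: 40.0
t 4.7 pos [ 0.523  -0.0078  0.1979] y-dir yaw -1.5144551681776572 tilt [ 0.0005 -0.0006 -1.    ]
shift cm [ 5.8426 -7.396  -0.2096]
turn z -0.001058841382760356 q [-0.2286  0.5306  1.7768 -0.0006  0.8336  1.2863]
[array([233.0152, 231.0896]), array([159.0993, 231.1982])]
[array([231.7067, 212.3049]), array([156.6506, 212.4141])]
[array([223.9855, 101.4561]), array([142.2007, 101.5684])]
[array([222.381 ,  78.4218]), array([139.198 ,  78.5345])]
```

View pics/w3.png

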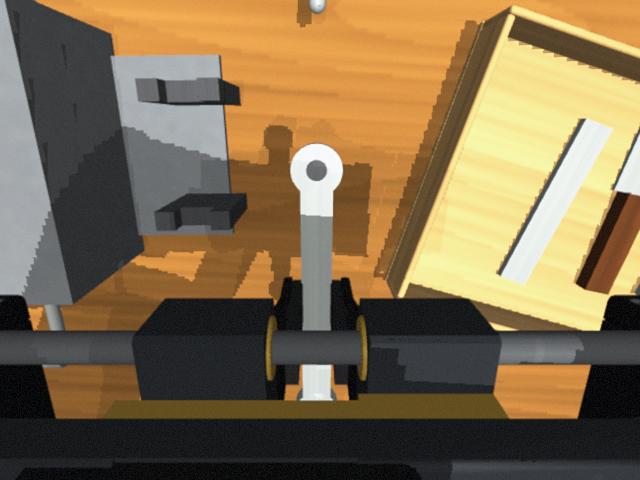

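The far post's top spans about columns 137–222 near row 80, as predicted. I'll zoom in to check the notches.

```bash
python3 - <<'E'
import cv2
a=cv2.imread('pics/w3.png')[50:250,100:260]
cv2.imwrite('pics/w3c.png',cv2.resize(a,None,fx=3,fy=3,interpolation=cv2.INTER_CUBIC))
E
```

```text
(no output)
```

View pics/w3c.png

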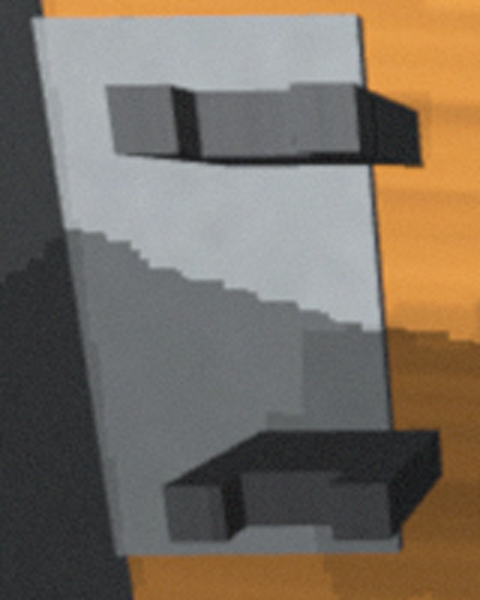

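Post tops agree with the prediction to within about 1.5 mm, so I'll move over the cradle: x 6.1, y −7.7.

```bash
python3 -m crank '[[3.05,-3.8,0,0,0,0,1],[3.05,-3.8,0,0,0,0,1],[0,0,0,0,0,0,1],[0,0,0,0,0,0,1]]'
python3 - <<'E'
from h import *
rel([.5815,.0718,.131],.0574+np.pi/2)
E
```

```text
time: 5.25
position: [0.5792, 0.0712, 0.1978]
tool_rot: [1.0, 0.028, -0.001, 0.0]
ft_force: [-0.4, -0.7, -1.8]
grip_width: 0.0129
grip_force: 40.0
t 5.25 pos [0.5792 0.0712 0.1978] y-dir yaw -1.514668013117371 tilt [-0.001  -0.0004 -1.    ]
shift cm [ 0.2423 -0.0497  6.6764]
turn z -0.0012716863224744301 q [-0.0689  0.5955  1.6236 -0.0006  0.9235  1.4462]
```

```bash
python3 -m crank '[[0,-0.1,3,0,0,0,1],[0,0,2,0,0,0,1],[0,0,1,0,0,0,1],[0,0,0.5,0,0,0,1],[0,0,0,0,0,0,1]]'
python3 - <<'E'
from h import *
rel([.5794,.0722,.130],.0574+np.pi/2);print(robot.get_obs()['moment'])
E
```

```text
time: 5.88
position: [0.5792, 0.0727, 0.1335]
tool_rot: [1.0, 0.028, 0.0, 0.0]
ft_force: [-0.4, 0.4, -1.8]
grip_width: 0.0132
grip_force: 40.0
t 5.875 pos [0.5792 0.0727 0.1335] y-dir yaw -1.5146670663542443 tilt [ 0.0002 -0.     -1.    ]
shift cm [0.0204 0.0494 0.3455]
turn z -0.0012707395593478665 q [-0.0665  0.6935  1.6603 -0.      0.7877  1.4482]
[ 0.0626  0.0008 -0.0734]
```

```bash
python3 -m crank '[[0,0,0.25,0,0,0,1],[0,0,0.1,0,0,0,1],[0,0,0,0,0,0,1]]'
```

```text
time: 6.25
position: [0.5791, 0.0732, 0.13]
tool_rot: [1.0, 0.028, 0.0, 0.0]
ft_force: [0.1, 0.3, -0.9]
grip_width: 0.013
grip_force: 40.0
```

```bash
python3 -m crank '[[0,0,0.1,0,0,0,1],[0,0,0,0,0,0,0.7],[0,0,0,0,0,0,0.5],[0,0,0,0,0,0,0.5],[0,0,0,0,0,0,0.5]]'
python3 -m crank '[[0,0,-2,0,0,0,0.5],[0,0,-4,0,0,0,0.5],[-4,0,-4,0,0,0,0.3],[-5,0,-1,0,0,0,0.3],[0,0,0,0,0,0,0.3]]'
python3 - <<'E'
from h import *
import cv2
a=.0574;k=lambda x,y:np.array([.6482+np.cos(a)*x-np.sin(a)*y,.2286+np.sin(a)*x+np.cos(a)*y])
r=k(-.21,0);print(r);rel([*r,.18],a)
im=cams.camera('wrist');I=cams.camera_info('wrist');cv2.imwrite('pics/w4.png',im[:,:,::-1])
b=(.5791,.0731);print([proj([*p,.063],I) for p in(b,k(-.08,-.155),k(-.08+.062,-.155),k(-.08-.062,-.155))])
E
```

```text
time: 6.88
position: [0.5791, 0.0731, 0.1288]
tool_rot: [1.0, 0.028, -0.0, -0.0]
ft_force: [-1.1, 0.1, 1.0]
grip_width: 0.0413
grip_force: 0.0
time: 7.5
position: [0.4848, 0.0685, 0.2394]
tool_rot: [1.0, 0.028, -0.002, -0.0]
ft_force: [0.1, 0.7, -0.7]
grip_width: 0.0597
grip_force: 0.0
[0.4385 0.2166]
t 7.5 pos [0.4848 0.0685 0.2394] y-dir yaw -1.5138352646779445 tilt [-0.004   0.0004 -1.    ]
shift cm [ -3.7509 -15.0451   5.9649]
turn z 1.570357388911849 q [-0.0884  0.4274  1.8196 -0.      0.8986  1.4254]
[array([315.3228, 103.0496]), array([320.8009, 106.3093]), array([321.0679,   2.3405]), array([320.5697, 196.3193])]
```

View pics/w4.png

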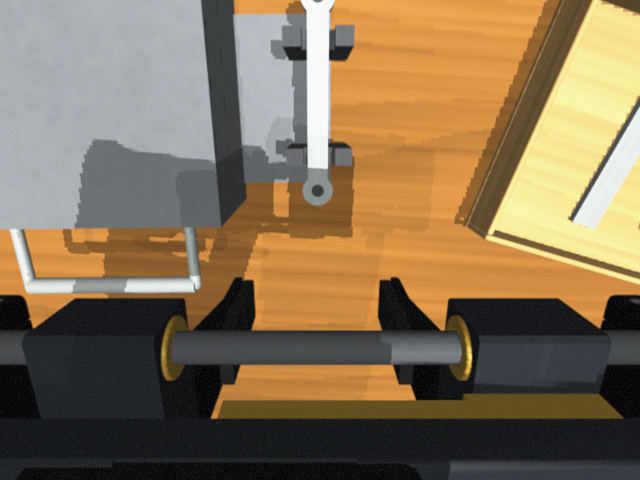

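The stay lies in both notches with an eye beyond each post: near eye (317,191), far eye (317,0). The rail runs from (30,285) to (197,285). Next I'll turn the gripper a quarter for the rail.

```bash
python3 - <<'E'
from h import *
I=cams.camera_info('wrist')
w=[world(u,.078,I) for u in((28,286),(198,285))];print(w,(w[0]+w[1])/2, np.linalg.norm(w[0]-w[1]))
E
python3 -m crank '[[0,0,0,0,0,-0.18,0.3],[0,0,0,0,0,-0.18,0.3],[0,0,0,0,0,-0.18,0.3],[0,0,0,0,0,-0.18,0.3],[0,0,0,0,0,-0.18,0.3]]'
python3 -m crank '[[0,0,0,0,0,-0.18,0.3],[0,0,0,0,0,-0.18,0.3],[0,0,0,0,0,-0.18,0.3],[0,0,0,0,0,-0.13,0.3],[0,0,0,0,0,0,0.3]]'
python3 - <<'E'
from h import *
rel([.4385,.2166,.18],.0574)
E
```

```text
[array([0.4388, 0.2785, 0.078 ]), array([0.4467, 0.1527, 0.078 ])] [0.4428 0.2156 0.078 ] 0.12604837302180635
time: 8.18
position: [0.4908, 0.0679, 0.2384]
tool_rot: [0.886, 0.463, 0.001, 0.0]
ft_force: [0.4, -0.1, 0.6]
grip_width: 0.061
grip_force: 0.0
time: 8.8
position: [0.4905, 0.0679, 0.2385]
tool_rot: [0.688, 0.726, 0.0, 0.0]
ft_force: [-0.1, -0.2, 0.1]
grip_width: 0.0611
grip_force: 0.0
t 8.8 pos [0.4905 0.0679 0.2385] y-dir yaw 0.05440042817510159 tilt [ 0.0008 -0.     -1.    ]
shift cm [15.1295 -4.3837  5.841 ]
turn z -0.002999571824898517 q [-0.0885  0.4341  1.8101  0.      0.8967 -0.1429]
```

```bash
python3 -m crank '[[5,-1.4,1,0,0,0,0.55],[5,-1.4,1,0,0,0,0.55],[5.1,-1.4,1,0,0,0,0.55],[0,0,0,0,0,0,0.55],[0,0,0,0,0,0,0.55]]'
python3 - <<'E'
from h import *
import cv2
rel([.440,.2166,.126],.0574)
I=cams.camera_info('wrist');im=cams.camera('wrist');cv2.imwrite('pics/w5.png',im[:,:,::-1])
E
```

```text
time: 9.43
position: [0.4396, 0.2165, 0.2087]
tool_rot: [0.687, 0.727, 0.0, 0.0]
ft_force: [0.3, -0.6, 0.3]
grip_width: 0.0394
grip_force: 0.0
t 9.425 pos [0.4396 0.2165 0.2087] y-dir yaw 0.05571963007919814 tilt [ 0.0009 -0.0002 -1.    ]
shift cm [0.0091 0.0337 8.272 ]
turn z -0.001680369920801894 q [ 0.2293  0.478   1.8491 -0.0006  0.8136  0.174 ]
```

View pics/w5.png

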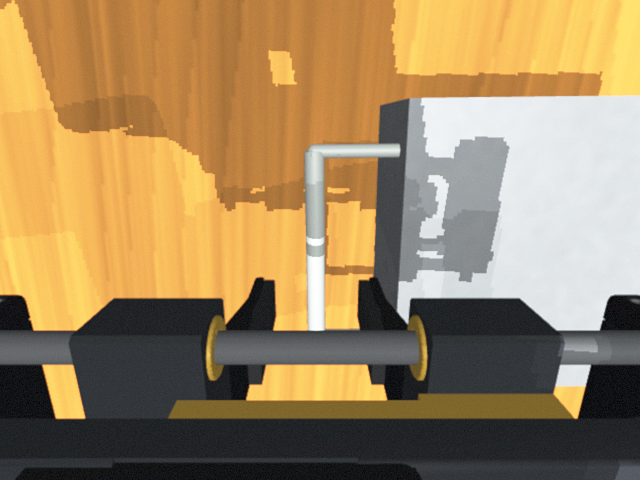

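The rail is straight and centred between the fingers (column 316). Going down to grip it.

```bash
python3 -m crank '[[0,0,3.5,0,0,0,0.55],[0,0,3,0,0,0,0.55],[0,0,1.7,0,0,0,0.55],[0,0,0,0,0,0,0.55],[0,0,0,0,0,0,0.8]]' 25
python3 -m crank '[[0,0,0,0,0,0,1],[0,0,0,0,0,0,1],[0,0,0,0,0,0,1],[0,0,0,0,0,0,1]]' 25
python3 - <<'E'
from h import *
rel([.440,.2166,.126],.0574)
E
```

```text
time: 10.1
position: [0.4399, 0.2158, 0.1274]
tool_rot: [0.688, 0.726, 0.001, 0.0]
ft_force: [0.8, -1.4, -0.4]
grip_width: 0.0349
grip_force: 0.0
time: 10.6
position: [0.439, 0.2165, 0.1273]
tool_rot: [0.687, 0.727, 0.0, 0.0]
ft_force: [-0.5, -0.7, 4.9]
grip_width: 0.0109
grip_force: 25.0
t 10.6 pos [0.439  0.2165 0.1273] y-dir yaw 0.05648698644185095 tilt [ 0.0009  0.0001 -1.    ]
shift cm [0.0013 0.1036 0.1329]
turn z -0.0009130135581489895 q [ 0.2295  0.6291  1.9034 -0.0002  0.6083  0.1732]
```

```bash
python3 - <<'E'
import numpy as np
t=np.linspace(0,1.31,16)+.0713;x=-21.05*np.cos(t);z=21.05*np.sin(t)
print(np.c_[np.diff(x),-np.diff(z)].round(2).tolist())
E
```

```text
[[0.21, -1.83], [0.37, -1.8], [0.52, -1.76], [0.68, -1.71], [0.82, -1.64], [0.96, -1.57], [1.1, -1.48], [1.22, -1.37], [1.34, -1.26], [1.44, -1.14], [1.53, -1.01], [1.62, -0.87], [1.69, -0.73], [1.74, -0.58], [1.79, -0.42]]
```

```bash
python3 -m crank '[[0,0.21,-1.83,0,0,0,1],[0,0.37,-1.8,0,0,0,1],[0,0.52,-1.76,0,0,0,1],[0,0.68,-1.71,0,0,0,1],[0,0.82,-1.64,0,0,0,1]]'
python3 - <<'E'
from h import *
o=robot.get_obs();rel([.439,.2165,.1273]);print(o['ft_force'],o['moment'])
E
```

```text
time: 11.22
position: [0.4635, 0.2181, 0.2139]
tool_rot: [0.687, 0.727, -0.001, -0.001]
ft_force: [-0.2, 1.8, -2.8]
grip_width: 0.0112
grip_force: 25.0
t 11.225 pos [0.4635 0.2181 0.2139] y-dir yaw 0.055930856763737456 tilt [-0.0037  0.     -1.    ]
shift cm [-0.0207 -2.4244  8.6727]
[-0.2241  1.7603 -2.7664] [0.155  0.0968 0.0274]
```

```bash
python3 -m crank '[[0,0.96,-1.57,0,0,0,1],[0,1.1,-1.48,0,0,0,1],[0,1.22,-1.37,0,0,0,1],[0,1.34,-1.26,0,0,0,1],[0,1.44,-1.14,0,0,0,1]]'
python3 -m crank '[[0,1.53,-1.01,0,0,0,1],[0,1.2,-0.65,0,0,0,1],[0,1,-0.5,0,0,0,1],[0,0.8,-0.3,0,0,0,1],[0,0,0,0,0,0,1]]'
python3 - <<'E'
from h import *
o=robot.get_obs();rel([.439+.1704*.9984,.2165+.1704*.0564,.1273+.1917]);print(o['ft_force'],o['moment'])
E
```

```text
time: 11.85
position: [0.5198, 0.2217, 0.2822]
tool_rot: [0.687, 0.727, -0.005, -0.005]
ft_force: [-10.9, 1.1, 8.8]
grip_width: 0.0109
grip_force: 25.0
time: 12.48
position: [0.5694, 0.2249, 0.3097]
tool_rot: [0.687, 0.727, 0.0, -0.001]
ft_force: [-6.8, 1.6, 13.5]
grip_width: 0.0111
grip_force: 25.0
t 12.475 pos [0.5694 0.2249 0.3097] y-dir yaw 0.05660932650375794 tilt [-0.0014  0.002  -1.    ]
shift cm [-0.0982  3.9708 -0.9312]
[-6.7961  1.5745 13.464 ] [0.26   1.1568 0.0774]
```

```bash
python3 -m crank '[[0,0.8,-0.45,0,0,0,1],[0,0.8,-0.3,0,0,0,1],[0,0.8,-0.2,0,0,0,1],[0,0.8,-0.17,0,0,0,1],[0,0,0,0,0,0,1]]'
python3 -m crank '[[0,0.5,-0.1,0,0,0,1],[0,0,0,0,0,0,1],[0,0,0,0,0,0,1],[0,0,0,0,0,0,1]]'
python3 - <<'E'
from h import *
import cv2
o=robot.get_obs();rel([.439+.1704*.9984,.2165+.1704*.0564,.1273+.1917]);print(o['ft_force'],o['moment'])
im=cams.camera('scene');cv2.imwrite('pics/s2.png',im[:,:,::-1])
cv2.imwrite('pics/s2c.png',cv2.resize(im[80:320,260:500,::-1],None,fx=2.5,fy=2.5,interpolation=cv2.INTER_CUBIC))
E
```

```text
time: 13.1
position: [0.6031, 0.227, 0.3194]
tool_rot: [0.687, 0.727, 0.002, -0.0]
ft_force: [-2.0, 3.8, 7.6]
grip_width: 0.0113
grip_force: 25.0
time: 13.6
position: [0.6074, 0.2273, 0.3203]
tool_rot: [0.687, 0.727, 0.001, -0.001]
ft_force: [-2.7, 2.7, 7.2]
grip_width: 0.0113
grip_force: 25.0
t 13.6 pos [0.6074 0.2273 0.3203] y-dir yaw 0.0565199571917676 tilt [ 0.0008  0.0029 -1.    ]
shift cm [-0.128   0.1608  0.1272]
[-2.6919  2.746   7.2442] [0.5372 0.4903 0.0912]
```

View pics/s2c.png

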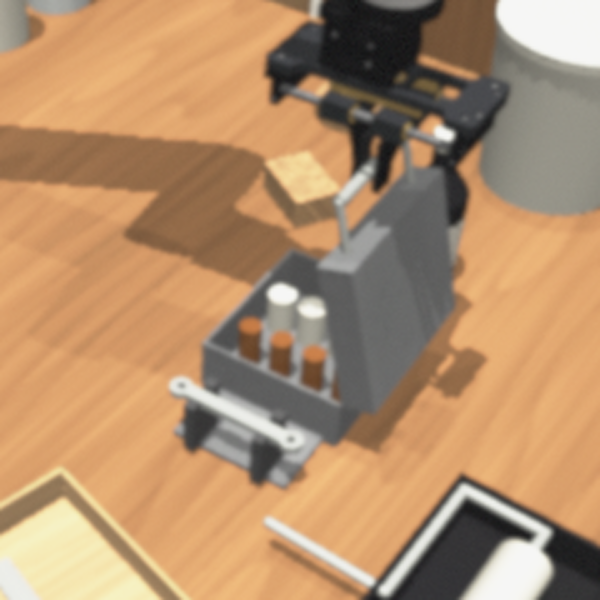

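The stay is still seated, and the lid is up and gripped, leaning slightly to its front. Checking the angle against projected lid corners.

```bash
python3 - <<'E'
from h import *
I=cams.camera_info('scene')
a=.0574
def k(x,y,z): return [.6482+np.cos(a)*x-np.sin(a)*y,.2286+np.sin(a)*x+np.cos(a)*y,z]
P=dict(rimfrontR=(-.16,-.09,0),topfrontR=(-.16,-.09,.035),topfrontL=(-.16,.09,.035),topbackR=(0,-.09,.035),topbackL=(0,.09,.035),railR=(-.21,-.062,.015))
for n,p in P.items():
    r=[]
    for t in(1.25,1.31,1.37):
        x=p[0]*np.cos(t)+p[2]*np.sin(t);z=-p[0]*np.sin(t)+p[2]*np.cos(t)
        r+=list((proj(k(x,p[1],.06+z),I)-[260,80])*2.5)
    print(n,np.array(r).round(0))
o=robot.get_obs()
for h in(.6462,.6482,.6502):
    d=(o['position'][0]-h)*np.cos(a)+(o['position'][1]-.2286)*np.sin(a);print('theta from x',np.arccos(-d/.2105)-.0713)
z=o['position'][2]-.0523-.06;print('from z',np.arcsin(min(1,z/.2105))-.0713)
E
```

```text
rimfrontR [302. 266. 311. 267. 321. 269.]
topfrontR [336. 270. 346. 274. 357. 278.]
topfrontL [430. 167. 439. 169. 449. 173.]
topbackR [368. 414. 368. 416. 368. 417.]
topbackL [451. 306. 451. 308. 451. 310.]
railR [321. 201. 334. 203. 347. 206.]
theta from x 1.3142504591475714
theta from x 1.3045909134603044
theta from x 1.2949129119842795
from z 1.345182797815132
```

```bash
python3 -m crank '[[0,0,-0.1,0,0,0,1],[0,0,0,0,0,0,1],[0,0,0,0,0,0,1],[0,0,0,0,0,0,1],[0,0,0,0,0,0,1]]'
python3 - <<'E'
from h import *
o=robot.get_obs();d=o['position']-[.439,.2165,.1273];print('theta chord',2*np.arcsin(np.linalg.norm(d)/.421),'qd',np.abs(o['joint_velocities']).max())
E
```

```text
time: 14.28
position: [0.6072, 0.2273, 0.3203]
tool_rot: [0.687, 0.727, 0.001, -0.001]
ft_force: [-1.9, 5.7, 3.9]
grip_width: 0.0107
grip_force: 25.0
theta chord 1.3084587396381466 qd 0.002708083045678325
```

```bash
python3 -c "
from rig import ticket
print(ticket.hand_in())"
```

```text
the job is handed in; nothing more can be done
None
```

The job is handed in: the stay lies in both cradle notches and was let go, and the arm is still gripping the rail with the lid held still at about 1.31 rad, its balance point; no verdict came back at hand-in.

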